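# Pump the tube carousel round to the reader

## Task

Work the red-handled ratchet lever of the tube carousel in full back-and-forth strokes until the tube with the orange cap stands squarely in front of the grey reader post. Turn the carousel only with the lever, do not touch its drum or tubes, and leave the lever pulled back at its rest end.

Things in the scene. Friction and masses are not known exactly. Their poses are not given: they have to be found in the camera images.
- carousel (a joint): carousel turn (rad): 0 = orange-capped tube squarely at the reader. Starts negative, grows anticlockwise seen from above. Ratchet: 12 teeth of 0.524 rad; cannot turn back; stays put by friction (2 N at the lever grip). After a full stroke it rests within 0.06 of a multiple of 0.524. A start between multiples: the first stroke ends at the next multiple, rarely the one after it.
- lever (a joint): swing of the ratchet lever about the carousel's axis (rad): 0 = rest stop, 0.70 = forward stop; grows anticlockwise seen from above and drives the carousel only while growing. No spring: it stays where it is left. A full stroke goes beyond 0.64 to seat the tooth and back below 0.06 to pick up the next one.
- handle (a point): centre of the lever's red upright round grip, 24 mm in diameter, 70 mm tall; the point lies 90 mm above the worktop, 30 mm below the grip's top. It circles the carousel's axis at 145 mm radius; its x axis points straight away from that axis, z up. Below it is the lever's flat steel bar, top 27 mm above the worktop.
- drum: white drum, 120 mm in diameter, 43 to 134 mm high, on a white foot 216 mm wide; the vertical axis of drum and lever passes through this origin, at worktop level. One orange-capped and two blue-capped tubes stand in it, 44 mm from the axis, tops 165 mm high. The grey reader post (44 x 22 mm, 165 mm tall, green top, black window) stands on the foot 108 mm from the axis, across from the lever.

How it is judged (in metres and radians):
At the end, for the whole second after the job is handed in: The orange-capped tube stands in front of the reader post (carousel within 0.17 rad, 10 degrees, of 0), the carousel is at rest, and the lever is back within 0.15 rad of its rest stop (value of joint carousel between -0.17 and 0.17 rad and value of joint lever below 0.15 rad and velocity of joint carousel between -0.05 and 0.05 rad/s and velocity of joint lever between -0.1 and 0.1 rad/s); the robot touches nothing.
It fails at once if the robot touches the carousel's drum or tubes (contact force between drum and the fingers above 1 N or contact force between drum and the arm above 1 N).
It also fails if it takes over 54 s, if anything falls off the work surface, if the arm or the gripper's body presses on something with over 40 N, if the wrist force passes 120 N, or if a joint passes its speed limit or range.

## Robot

A 6-joint arm with a two-finger parallel gripper is mounted at the origin on the work surface; the furniture and walls round the work are solid. World frame = base frame: x ahead of the robot, y to its left, z up, the work surface at z = 0. Lengths are in mm, angles in rad, forces in N, time in s.
With the tool pointing down it reaches from about 350 to 800 mm from the base axis. Payload 7.3 kg.
Tool frame: the origin (TCP) lies midway between the tips of the shut fingers; the grasp point (between the pads) lies 19 mm behind it; z points along the fingers, x is the direction in which the jaws open and shut, and the axes are right-handed (so a half turn about z gives the same grasp; the last joint's range is limited). The gripper opens to 85 mm and grips with 20 to 120 N. Pads are 22 mm wide; open, the fingers measure 114 mm over their backs; the gripper's body (76 mm by 85 mm) begins 54 mm behind the grasp point. The pads swing forward as they close: fully open they stand 13 mm farther back than shut.
Start: joints at [0.956, 0.342, 1.524, -0, 1.275, -0.146], TCP at [237.194, 468.386, 206.722] pointing down, gripper open.
Joint ranges: [-2.53, 2.53], [-0.77, 2.02], [0.04, 2.7], [-1, 4.14], [0.28, 2.66], [-3.11, 3.11]. Speed limits (rad/s): [2.57, 2.57, 3.14, 3.14, 3.14, 3.14].

## Interface

Orientations are given as a unit quaternion [w, x, y, z].
In Python, from plant import telemetry, viewer, r gives the robot as it stands.
- The arm moves only by the shell command python3 -m creep 'ROWS' [FORCE]. ROWS is JSON, a list of rows, each an object of numbers: "x", "y", "z": the shift along the tool's x, y, z in mm; "ax", "ay", "az": the turn, a rotation vector about the tool's x, y, z in degrees; "fingers": the finger opening in mm, from 0 to 85.4. A call has 1 to 12 rows; each row is the pose to reach, as a shift and turn from the pose commanded when the call began, along the tool's axes at that moment; what a row does not reach only later rows make up. A row lasts 1/8 s, in which the tool goes at most 62.5 mm and 10.7 degrees, less where a joint would pass 70% of its speed; a pose out of reach is approached as far as the arm can. A call with a gripper value outside its range is refused whole. The fingers move at their own pace and stop on an object; FORCE is the grip in N (left out, the last holds). Time passes only in rows, so rows that repeat a pose let the fingers close. It gives the time, the measured TCP pose, the force and the opening at its end, in the units of the state.
- telemetry.state(): the state, without advancing time (a new reading comes with each control period).
- viewer.grab_frame(name): name is "scene" or "top"; returns a dict with "pixels" (480x640x3 uint8, blue, green, red), "camera_matrix" (3x3 intrinsics, pixels), "world_from_camera" (4x4, takes a point from camera to world coordinates). Camera axes: x right, y down, z forward; pixel columns grow to the right and rows downward; lengths in mm; the calibration is good to about 2 mm. A picture is of the moment at which its call begins. There is no depth.
- r.job_done(): hands the job in, once; it reports no verdict.
The state is a dict: "time": time; "joint_positions": joint angles; "joint_vel": joint speeds; "joint_torque": joint torques, N m; "eef_pos": TCP position; "tcp_rot": TCP orientation; "force": force on the tool from outside, world axes, zero at the start; "ft_torque": the same for the moment, N m; "finger_gap": finger opening in mm.
Only numpy, scipy, OpenCV 4.12 (cv2) and the standard library are available. Lean on these libraries where they do the work, as an engineer would, in place of code of your own. Each camera call takes 0.05 s, during which the arm holds its last target. There are 200 camera calls.

## Working session

There is one attempt and no reset: what is moved stays moved. The work goes in short steps, Python scripts to look and compute and a shell command to move; the robot and the scene stay as the last step left them, time stands still between calls to the robot, and variables do not carry over. Pictures are saved under pics/ and viewed, about 8 in all and at most 12, crops included, and the job is handed in when it is done.

```bash
ls; mkdir -p pics; python3 - <<'E'
from plant import telemetry, viewer, r
import cv2
for n in("scene","top"):
    f=viewer.grab_frame(n); cv2.imwrite(f"pics/{n}0.png",f["pixels"]); print(n,f["camera_matrix"].round(1).tolist(),f["world_from_camera"].round(3).tolist())
s=telemetry.state()
print({k:s[k] for k in("time","eef_pos","tcp_rot","force","finger_gap")})
E
```

```text
pics
scene [[454.0, 0.0, 321.0], [0.0, 454.0, 232.9], [0.0, 0.0, 1.0]] [[-0.125, 0.549, -0.827, 1243.53], [0.992, 0.078, -0.098, 115.041], [0.01, -0.832, -0.554, 557.576], [0.0, 0.0, 0.0, 1.0]]
top [[494.5, 0.0, 322.3], [0.0, 494.5, 243.0], [0.0, 0.0, 1.0]] [[-0.002, -0.988, 0.154, 398.077], [-1.0, 0.002, -0.002, 7.31], [0.002, -0.154, -0.988, 915.126], [0.0, 0.0, 0.0, 1.0]]
{'time': 0.1, 'eef_pos': array([236.95200003, 468.04302797, 206.10285067]), 'tcp_rot': array([ 2.69386837e-04,  8.52006192e-01,  5.23531253e-01, -6.34811412e-04]), 'force': array([-0.19682126,  0.62945095, -0.45511931]), 'finger_gap': 85.26820400583026}
```

View pics/scene0.png

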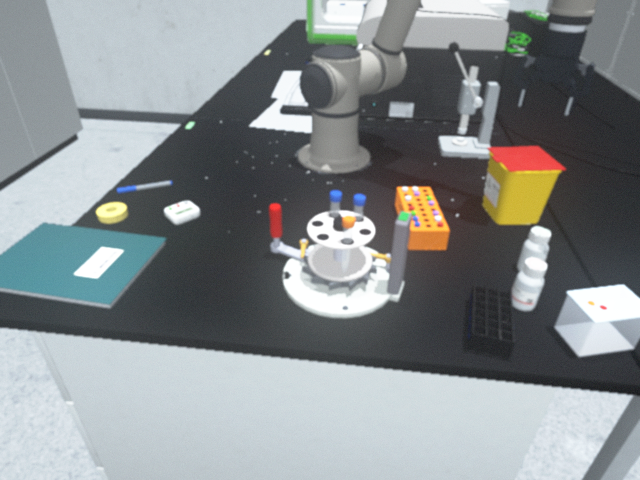

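View pics/top0.png

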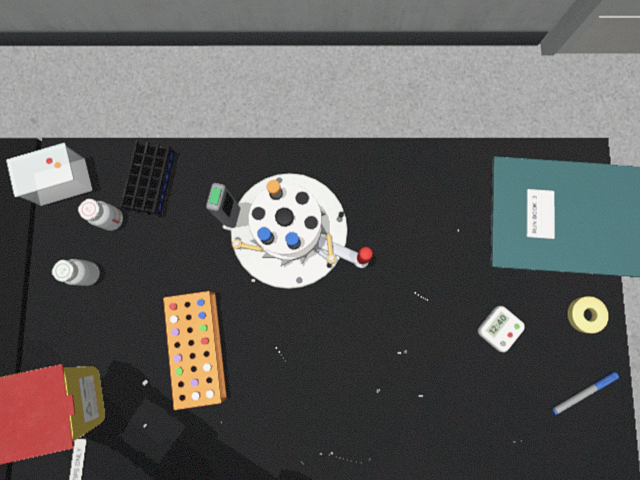

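```bash
cat > h.py <<'E'
import numpy as np, cv2
from plant import telemetry, viewer
def blob(f,lo,hi):
    m=cv2.inRange(cv2.cvtColor(f["pixels"],cv2.COLOR_BGR2HSV),lo,hi); return m
def unproj(f,uv,z):
    K=f["camera_matrix"];T=f["world_from_camera"]
    d=T[:3,:3]@np.linalg.inv(K)@[*uv,1]; o=T[:3,3]
    return (o+d*(z-o[2])/d[2])[:2]
def cents(f,box,lo,hi,amin=15):
    x0,y0,x1,y1=box; m=blob(f,lo,hi); k=np.zeros_like(m); k[y0:y1,x0:x1]=m[y0:y1,x0:x1]
    n,l,st,c=cv2.connectedComponentsWithStats(k)
    return [(c[i].round(1),int(st[i,4]),st[i,:4].tolist()) for i in range(1,n) if st[i,4]>=amin]
E
python3 - <<'E'
from h import *
f=viewer.grab_frame("top")
b=(190,150,390,295)
for n,lo,hi,z in(("red",(0,150,60),(6,255,255),105),("red2",(174,150,60),(180,255,255),105),("orange",(8,150,100),(18,255,255),165),("blue",(105,150,60),(125,255,255),165),("green",(50,100,60),(75,255,255),165)):
    for c in cents(f,b,lo,hi): print(n,c,unproj(f,c[0],z).round(1))
# foot circle / drum top
g=f["pixels"]
m=cv2.inRange(g,(150,150,150),(255,255,255)); k=np.zeros_like(m);k[150:295,225:352]=m[150:295,225:352]
cs=max(cv2.findContours(k,0,1)[0],key=cv2.contourArea); (c,r)=cv2.minEnclosingCircle(cs)
print("foot",c,r,unproj(f,c,15))
print("hub",unproj(f,(284.5,217),134))
cv2.imwrite("pics/c1.png",cv2.resize(g[165:300,195:385],None,fx=4,fy=4,interpolation=cv2.INTER_CUBIC))
E
```

```text
red (array([364.8, 254.7]), 189, [358, 247, 15, 17]) [504.4 -64.5]
orange (array([273.9, 188.2]), 61, [268, 181, 12, 13]) [601.5  81.2]
orange (array([211.1, 293.1]), 15, [209, 291, 6, 4]) [438.5 174. ]
blue (array([264.2, 234. ]), 131, [258, 228, 14, 13]) [528.9  95.2]
blue (array([291.9, 239. ]), 128, [286, 233, 13, 13]) [521.1  52.5]
green (array([214.7, 195.7]), 134, [209, 188, 12, 17]) [589.6 173.3]
foot (289.2814025878906, 238.88690185546875) 65.56055450439453 [545.87436616  66.37230048]
hub [562.0952303   66.56126931]
```

View pics/c1.png

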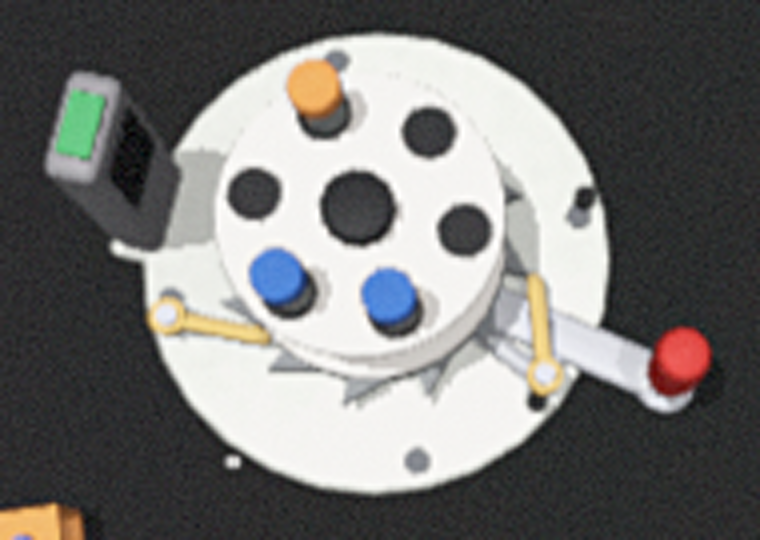

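```bash
python3 -m creep '[{"z":-80},{"z":-80},{"x":-355,"y":479,"z":-80,"az":87},{"x":-355,"y":479,"z":-80,"az":87},{"x":-355,"y":479,"z":-80,"az":87},{"x":-355,"y":479,"z":-80,"az":87},{"x":-355,"y":479,"z":-80,"az":87},{"x":-355,"y":479,"z":-80,"az":87},{"x":-355,"y":479,"z":-80,"az":87},{"x":-355,"y":479,"z":-80,"az":87},{"x":-355,"y":479,"z":-80,"az":87},{"x":-355,"y":479,"z":-80,"az":87}]'
cat >> h.py <<'E'
from scipy.spatial.transform import Rotation as R
def st():
    s=telemetry.state(); w,x,y,z=s["tcp_rot"]; M=R.from_quat([x,y,z,w]).as_matrix()
    print("t",round(s["time"],2),"p",s["eef_pos"].round(1),"F",s["force"].round(1),"gap",round(s["finger_gap"],1),"toolx deg",round(np.degrees(np.arctan2(M[1,0],M[0,0])),1),"zax",M[:,2].round(3)); return s["eef_pos"],M
def to(p):
    q,M=st(); print("shift",(M.T@(np.array(p)-q)).round(1))
E
python3 -c "
from h import *
to([503.5,-66,200])"
```

```text
t 0.15 p [237.  468.1 206.2] F [ 0.5 -0.3 -0.5] gap 85.3 toolx deg 63.1 zax [-0.001 -0.001 -1.   ]
shift [-356.1  479.     6.5]$[0]: bad value
```

```bash
python3 -m creep '[{"x":0,"y":0,"z":-80,"ax":0,"ay":0,"az":0,"fingers":85}]'; python3 -m creep --help | head -30
```

```text
time: 0.28
eef_pos: [235.6, 466.0, 265.1]
tcp_rot: [0.002, 0.852, 0.523, -0.006]
force: [0.7, -0.2, 1.2]
finger_gap: 85.2invalid input: not JSON, or not a number
```

```bash
python3 -m creep '[{"x":0,"y":0,"z":-15,"ax":0,"ay":0,"az":0,"fingers":85},{"x":-355,"y":479,"z":-15,"ax":0,"ay":0,"az":87,"fingers":85},{"x":-355,"y":479,"z":-15,"ax":0,"ay":0,"az":87,"fingers":85},{"x":-355,"y":479,"z":-15,"ax":0,"ay":0,"az":87,"fingers":85},{"x":-355,"y":479,"z":-15,"ax":0,"ay":0,"az":87,"fingers":85},{"x":-355,"y":479,"z":-15,"ax":0,"ay":0,"az":87,"fingers":85},{"x":-355,"y":479,"z":-15,"ax":0,"ay":0,"az":87,"fingers":85},{"x":-355,"y":479,"z":-15,"ax":0,"ay":0,"az":87,"fingers":85},{"x":-355,"y":479,"z":-15,"ax":0,"ay":0,"az":87,"fingers":85},{"x":-355,"y":479,"z":-15,"ax":0,"ay":0,"az":87,"fingers":85},{"x":-355,"y":479,"z":-15,"ax":0,"ay":0,"az":87,"fingers":85},{"x":-355,"y":479,"z":-15,"ax":0,"ay":0,"az":87,"fingers":85}]'
python3 -c "
from h import *
to([503.5,-66,180])"
```

```text
time: 1.78
eef_pos: [504.5, -66.9, 283.2]
tcp_rot: [0.0, 0.978, -0.208, -0.001]
force: [-1.5, 0.5, 0.1]
finger_gap: 84.9
t 1.77 p [504.5 -66.9 283.2] F [-1.5  0.5  0.1] gap 84.9 toolx deg -24.1 zax [-0.001  0.    -1.   ]
shift [ -1.1  -0.4 103.2]
```

```bash
python3 -m creep '[{"x":-1,"y":0,"z":60,"ax":0,"ay":0,"az":0,"fingers":85},{"x":-1,"y":0,"z":113,"ax":0,"ay":0,"az":0,"fingers":85},{"x":-1,"y":0,"z":113,"ax":0,"ay":0,"az":0,"fingers":85}]'
python3 -c "
from h import *
st()
f=viewer.grab_frame('scene');g=f['pixels'];cv2.imwrite('pics/s2.png',cv2.resize(g[120:320,220:440],None,fx=3,fy=3,interpolation=cv2.INTER_CUBIC))"
```

```text
time: 2.15
eef_pos: [500.3, -62.6, 168.3]
tcp_rot: [-0.0, 0.978, -0.206, -0.004]
force: [0.2, -0.3, 2.0]
finger_gap: 84.9
t 2.15 p [500.3 -62.6 168.3] F [ 0.2 -0.3  2. ] gap 84.9 toolx deg -23.8 zax [-0.008  0.003 -1.   ]
```

View pics/s2.png

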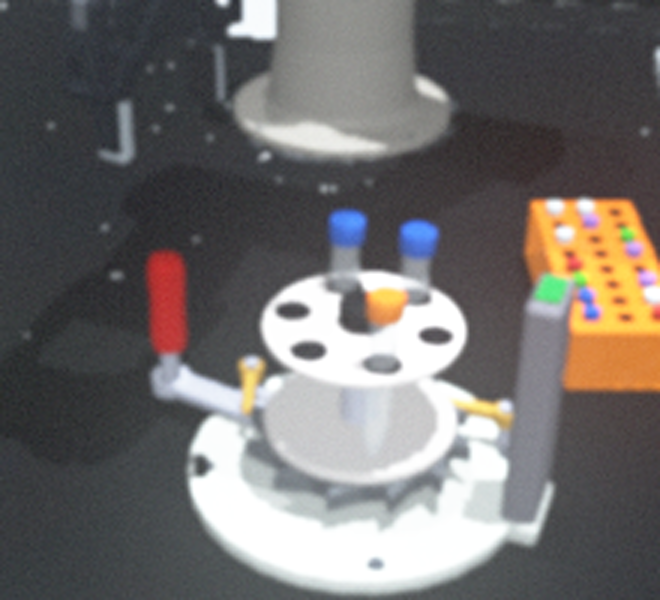

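```bash
python3 - <<'E'
from h import *
f=viewer.grab_frame('scene');T=np.linalg.inv(f["world_from_camera"])
def pr(p):
    q=f["camera_matrix"]@(T@[*p,1])[:3]; q=q[:2]/q[2]; return q.round(1),((q-[220,120])*3).round(0)
t=np.array([.915,-.404])
for s in(42,-42): print("finger",pr([500.3+s*t[0],-62.6+s*t[1],181]))
print("tcp",pr([500,-63,181]),"handle top",pr([503,-65,120]),pr([503,-65,55]),"hub",pr([562,66.5,134]),"green",pr([589.6,173.3,165]))
for c in cents(f,(220,120,440,320),(0,150,60),(6,255,255)): print(c)
g=viewer.grab_frame("top"); cv2.imwrite("pics/t3.png",cv2.resize(g["pixels"][130:330,180:440],None,fx=3,fy=3,interpolation=cv2.INTER_CUBIC))
E
```

```text
finger (array([260. , 183.4]), array([120., 190.]))
finger (array([286.8, 166.2]), array([200., 139.]))
tcp (array([273.7, 174.4]), array([161., 163.])) handle top (array([273.8, 203.8]), array([162., 251.])) (array([275.4, 232. ]), array([166., 336.])) hub (array([339.5, 218.7]), array([358., 296.])) green (array([402.8, 216.3]), array([548., 289.]))
(array([275.2, 219.6]), 332, [269, 204, 13, 33])
```

View pics/t3.png

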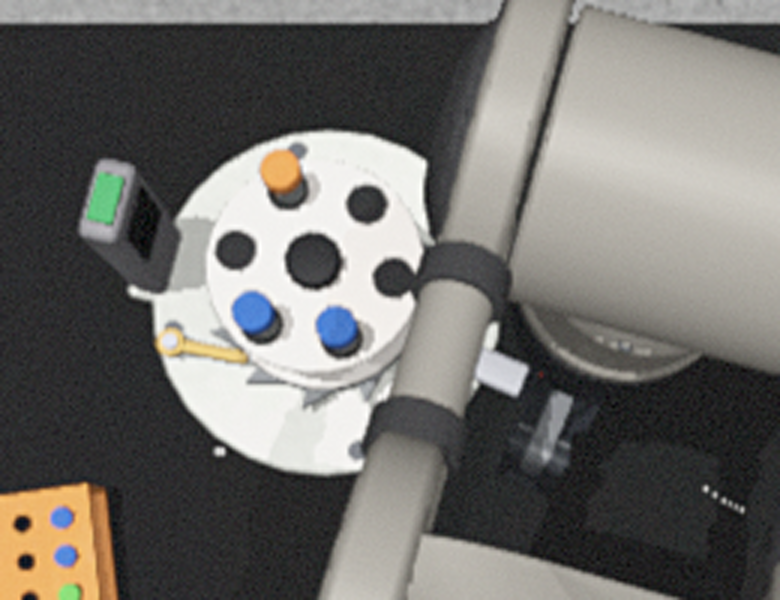

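```bash
python3 -c "
from h import *
to([503.5,-66,78])"
```

```text
t 2.3 p [504.6 -64.2 173.6] F [-0.   0.1 -0.6] gap 85.1 toolx deg -23.8 zax [ 0.004 -0.001 -1.   ]
shift [-0.6  2.1 95.6]
```

```bash
python3 -m creep '[{"x":-1,"y":1,"z":50,"ax":0,"ay":0,"az":0,"fingers":85},{"x":-1,"y":1,"z":96,"ax":0,"ay":0,"az":0,"fingers":85},{"x":-1,"y":1,"z":96,"ax":0,"ay":0,"az":0,"fingers":85},{"x":-1,"y":1,"z":96,"ax":0,"ay":0,"az":0,"fingers":20},{"x":-1,"y":1,"z":96,"ax":0,"ay":0,"az":0,"fingers":20},{"x":-1,"y":1,"z":96,"ax":0,"ay":0,"az":0,"fingers":20},{"x":-1,"y":1,"z":96,"ax":0,"ay":0,"az":0,"fingers":20},{"x":-1,"y":1,"z":96,"ax":0,"ay":0,"az":0,"fingers":20}]' 25
python3 -c "
from h import *
st()
f=viewer.grab_frame('scene');g=f['pixels'];cv2.imwrite('pics/s4.png',cv2.resize(g[60:320,220:440],None,fx=2.3,fy=2.3,interpolation=cv2.INTER_CUBIC))"
```

```text
time: 3.3
eef_pos: [502.7, -65.1, 76.4]
tcp_rot: [0.0, 0.978, -0.207, 0.001]
force: [-0.7, -0.0, 6.8]
finger_gap: 21.9
t 3.3 p [502.7 -65.1  76.4] F [-0.7 -0.   6.8] gap 21.9 toolx deg -23.9 zax [ 0.002 -0.001 -1.   ]
```

View pics/s4.png

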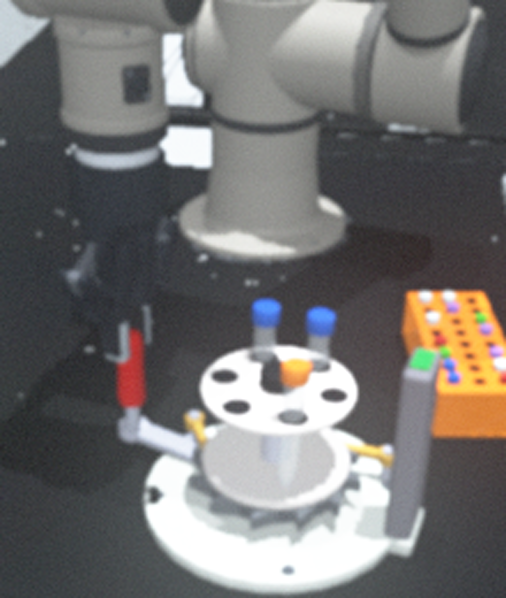

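```bash
python3 -m creep '[{"x":-3,"y":0,"z":0,"ax":0,"ay":0,"az":1,"fingers":20},{"x":-6,"y":0,"z":0,"ax":0,"ay":0,"az":2,"fingers":20},{"x":-6,"y":0,"z":0,"ax":0,"ay":0,"az":2,"fingers":20}]'
cat >> h.py <<'E'
def lev():
    p,M=st(); d=p[:2]-[562,66.5]; print("angle",np.degrees(np.arctan2(d[1],d[0])).round(1)%360,"r",np.hypot(*d).round(1),"F tool",(M.T@telemetry.state()["force"]).round(1))
E
python3 -c "
from h import *
lev()"
```

```text
time: 3.72
eef_pos: [497.4, -62.5, 76.4]
tcp_rot: [-0.0, 0.975, -0.224, 0.001]
force: [0.6, 1.9, 6.9]
finger_gap: 21.7
t 3.73 p [497.4 -62.5  76.4] F [0.6 1.9 6.9] gap 21.7 toolx deg -25.9 zax [ 0.003 -0.    -1.   ]
angle 243.4 r 144.2 F tool [-0.3 -2.  -6.9]
```

```bash
python3 -m creep '[{"x":-5,"y":0,"z":0,"ax":0,"ay":0,"az":2,"fingers":20},{"x":-10,"y":0,"z":0,"ax":0,"ay":0,"az":4,"fingers":20},{"x":-10,"y":0,"z":0,"ax":0,"ay":0,"az":4,"fingers":20}]'
python3 -c "
from h import *
lev()"
```

```text
time: 4.1
eef_pos: [488.6, -57.5, 76.4]
tcp_rot: [-0.001, 0.966, -0.258, 0.002]
force: [2.3, 3.5, 6.5]
finger_gap: 21.8
t 4.1 p [488.6 -57.5  76.4] F [2.3 3.5 6.5] gap 21.8 toolx deg -29.9 zax [ 0.003  0.    -1.   ]
angle 239.4 r 144.1 F tool [ 0.3 -4.2 -6.5]
```

```bash
python3 -m creep '[{"x":-5,"y":1,"z":0,"ax":0,"ay":0,"az":2,"fingers":20},{"x":-10,"y":1,"z":0,"ax":0,"ay":0,"az":4,"fingers":20},{"x":-13,"y":1,"z":0,"ax":0,"ay":0,"az":5,"fingers":20},{"x":-13,"y":1,"z":0,"ax":0,"ay":0,"az":5,"fingers":20}]'
python3 -c "
from h import *
lev()"
```

```text
time: 4.6
eef_pos: [484.2, -54.8, 76.8]
tcp_rot: [-0.001, 0.954, -0.3, 0.009]
force: [24.8, -5.5, -14.1]
finger_gap: 21.6
t 4.6 p [484.2 -54.8  76.8] F [ 24.8  -5.5 -14.1] gap 21.6 toolx deg -34.9 zax [ 0.018 -0.005 -1.   ]
angle 237.3 r 144.1 F tool [23.3 -9.6 14.6]
```

```bash
python3 -m creep '[{"x":12.6,"y":-0.6,"z":0,"ax":0,"ay":0,"az":-5,"fingers":20},{"x":25.2,"y":-2.2,"z":0,"ax":0,"ay":0,"az":-10,"fingers":20},{"x":37.5,"y":-4.9,"z":0,"ax":0,"ay":0,"az":-15,"fingers":20},{"x":49.6,"y":-8.7,"z":0,"ax":0,"ay":0,"az":-20,"fingers":20},{"x":61.3,"y":-13.6,"z":0,"ax":0,"ay":0,"az":-25,"fingers":20},{"x":72.5,"y":-19.4,"z":0,"ax":0,"ay":0,"az":-30,"fingers":20},{"x":83.2,"y":-26.2,"z":0,"ax":0,"ay":0,"az":-35,"fingers":20},{"x":93.2,"y":-33.9,"z":0,"ax":0,"ay":0,"az":-40,"fingers":20},{"x":93.2,"y":-33.9,"z":0,"ax":0,"ay":0,"az":-40,"fingers":20},{"x":93.2,"y":-33.9,"z":0,"ax":0,"ay":0,"az":-40,"fingers":20}]'
python3 -c "
from h import *
lev()"
```

```text
time: 5.85
eef_pos: [573.2, -79.5, 76.7]
tcp_rot: [0.001, 0.999, 0.044, 0.002]
force: [2.2, -5.0, 5.0]
finger_gap: 21.8
t 5.85 p [573.2 -79.5  76.7] F [ 2.2 -5.   5. ] gap 21.8 toolx deg 5.1 zax [ 0.005 -0.003 -1.   ]
angle 274.4 r 146.4 F tool [ 1.8  5.2 -5. ]
```

```bash
python3 -m creep '[{"x":6,"y":-1,"z":0,"ax":0,"ay":0,"az":-2,"fingers":20},{"x":9,"y":-1,"z":0,"ax":0,"ay":0,"az":-3,"fingers":20},{"x":9,"y":-1,"z":0,"ax":0,"ay":0,"az":-3,"fingers":20}]'
python3 - <<'E'
from h import *
lev()
f=viewer.grab_frame("top")
for n,lo,hi in(("orange",(8,150,100),(18,255,255)),("blue",(105,150,60),(125,255,255))):
    for c in cents(f,(235,165,345,285),lo,hi):
        p=unproj(f,c[0],165); d=p-[562,66.5]; print(n,c[1],p.round(1),np.hypot(*d).round(1),np.degrees(np.arctan2(d[1],d[0])).round(1)-75.6)
E
```

```text
time: 6.22
eef_pos: [581.8, -78.7, 76.7]
tcp_rot: [0.002, 0.998, 0.071, 0.002]
force: [0.6, -8.5, 5.2]
finger_gap: 21.5
t 6.22 p [581.8 -78.7  76.7] F [ 0.6 -8.5  5.2] gap 21.5 toolx deg 8.1 zax [ 0.004 -0.004 -1.   ]
angle 277.8 r 146.6 F tool [-0.6  8.6 -5.1]
orange 38 [589.5  94.6] 39.3 -29.999999999999993
blue 121 [531.6  36.3] 42.8 -210.7
blue 126 [520.   77.8] 43.5 89.30000000000001
```

```bash
python3 -m creep '[{"x":-12.6,"y":-1.6,"z":0,"ax":0,"ay":0,"az":5,"fingers":20},{"x":-25.2,"y":-3.2,"z":0,"ax":0,"ay":0,"az":10,"fingers":20},{"x":-37.5,"y":-5.9,"z":0,"ax":0,"ay":0,"az":15,"fingers":20},{"x":-49.6,"y":-9.7,"z":0,"ax":0,"ay":0,"az":20,"fingers":20},{"x":-61.3,"y":-14.6,"z":0,"ax":0,"ay":0,"az":25,"fingers":20},{"x":-72.5,"y":-20.4,"z":0,"ax":0,"ay":0,"az":30,"fingers":20},{"x":-83.2,"y":-27.2,"z":0,"ax":0,"ay":0,"az":35,"fingers":20},{"x":-93.2,"y":-34.9,"z":0,"ax":0,"ay":0,"az":40,"fingers":20},{"x":-96,"y":-37,"z":0,"ax":0,"ay":0,"az":41.5,"fingers":20},{"x":-96,"y":-37,"z":0,"ax":0,"ay":0,"az":41.5,"fingers":20}]'
python3 - <<'E'
from h import *
lev()
f=viewer.grab_frame("top")
for n,lo,hi in(("orange",(8,150,100),(18,255,255)),("blue",(105,150,60),(125,255,255))):
    for c in cents(f,(235,165,345,285),lo,hi):
        p=unproj(f,c[0],165); d=p-[562,66.5]; print(n,c[1],p.round(1),np.hypot(*d).round(1),np.degrees(np.arctan2(d[1],d[0])).round(1)-75.6)
E
```

```text
time: 7.52
eef_pos: [484.0, -55.1, 76.8]
tcp_rot: [0.001, 0.958, -0.287, 0.005]
force: [9.6, -6.5, 0.4]
finger_gap: 21.9
t 7.53 p [484.  -55.1  76.8] F [ 9.6 -6.5  0.4] gap 21.9 toolx deg -33.4 zax [ 0.009 -0.004 -1.   ]
angle 237.3 r 144.5 F tool [11.6  0.1 -0.3]
orange 26 [587.1  93.9] 37.2 -27.999999999999993
blue 122 [531.6  36.3] 42.8 -210.7
blue 120 [520.3  77.9] 43.2 89.20000000000002
```

```bash
python3 -m creep '[{"x":12.6,"y":-0.6,"z":0,"ax":0,"ay":0,"az":-5,"fingers":20},{"x":25.2,"y":-2.2,"z":0,"ax":0,"ay":0,"az":-10,"fingers":20},{"x":37.5,"y":-4.9,"z":0,"ax":0,"ay":0,"az":-15,"fingers":20},{"x":49.6,"y":-8.7,"z":0,"ax":0,"ay":0,"az":-20,"fingers":20},{"x":61.3,"y":-13.6,"z":0,"ax":0,"ay":0,"az":-25,"fingers":20},{"x":72.5,"y":-19.4,"z":0,"ax":0,"ay":0,"az":-30,"fingers":20},{"x":83.2,"y":-26.2,"z":0,"ax":0,"ay":0,"az":-35,"fingers":20},{"x":93.2,"y":-34.5,"z":0,"ax":0,"ay":0,"az":-40,"fingers":20},{"x":96,"y":-37,"z":0,"ax":0,"ay":0,"az":-41.5,"fingers":20},{"x":96,"y":-37,"z":0,"ax":0,"ay":0,"az":-41.5,"fingers":20}]'
cat >> h.py <<'E'
def car():
    f=viewer.grab_frame("top")
    for n,lo,hi in(("orange",(8,150,100),(18,255,255)),("blue",(105,150,60),(125,255,255))):
        for c in cents(f,(230,165,345,285),lo,hi):
            p=unproj(f,c[0],165); d=p-[562,66.5]; print(n,c[1],p.round(1),np.hypot(*d).round(1),(np.degrees(np.arctan2(d[1],d[0]))-75.6).round(1))
    return f
E
python3 -c "
from h import *
lev();car()"
```

```text
time: 8.82
eef_pos: [582.1, -78.2, 76.7]
tcp_rot: [0.003, 0.997, 0.071, 0.002]
force: [0.0, -11.2, 5.9]
finger_gap: 21.5
t 8.82 p [582.1 -78.2  76.7] F [  0.  -11.2   5.9] gap 21.5 toolx deg 8.1 zax [ 0.004 -0.005 -1.   ]
angle 277.9 r 146.1 F tool [-1.6 11.2 -5.8]
orange 33 [569.3 105.5] 39.6 3.8
blue 108 [551.9  26.1] 41.6 -179.7
blue 120 [520.4  55.3] 43.0 -240.5
```

```bash
python3 -m creep '[{"x":-12.6,"y":-1.6,"z":0,"ax":0,"ay":0,"az":5,"fingers":20},{"x":-25.2,"y":-3.2,"z":0,"ax":0,"ay":0,"az":10,"fingers":20},{"x":-37.5,"y":-5.9,"z":0,"ax":0,"ay":0,"az":15,"fingers":20},{"x":-49.6,"y":-9.7,"z":0,"ax":0,"ay":0,"az":20,"fingers":20},{"x":-61.3,"y":-14.6,"z":0,"ax":0,"ay":0,"az":25,"fingers":20},{"x":-72.5,"y":-20.4,"z":0,"ax":0,"ay":0,"az":30,"fingers":20},{"x":-83.2,"y":-27.2,"z":0,"ax":0,"ay":0,"az":35,"fingers":20},{"x":-93.2,"y":-34.9,"z":0,"ax":0,"ay":0,"az":40,"fingers":20},{"x":-94.5,"y":-36,"z":0,"ax":0,"ay":0,"az":41,"fingers":20},{"x":-94.5,"y":-36,"z":0,"ax":0,"ay":0,"az":41,"fingers":20}]'
python3 -c "
from h import *
lev();car()"
```

```text
time: 10.12
eef_pos: [484.2, -54.8, 76.7]
tcp_rot: [0.001, 0.959, -0.283, 0.003]
force: [3.3, -9.2, 4.9]
finger_gap: 21.7
t 10.12 p [484.2 -54.8  76.7] F [ 3.3 -9.2  4.9] gap 21.7 toolx deg -32.9 zax [ 0.006 -0.004 -1.   ]
angle 237.3 r 144.1 F tool [ 7.8  5.9 -4.8]
orange 23 [567.2 105. ] 38.8 6.7
blue 106 [551.7  25.7] 42.1 -179.7
blue 114 [520.6  55.1] 42.9 -240.2
```

Lever at rest, carousel at about 0. Release, rise straight up, retreat and look.

```bash
python3 -m creep '[{"x":0,"y":0,"z":0,"ax":0,"ay":0,"az":0,"fingers":70},{"x":0,"y":0,"z":0,"ax":0,"ay":0,"az":0,"fingers":70},{"x":0,"y":0,"z":0,"ax":0,"ay":0,"az":0,"fingers":70},{"x":0,"y":0,"z":0,"ax":0,"ay":0,"az":0,"fingers":70},{"x":0,"y":0,"z":-50,"ax":0,"ay":0,"az":0,"fingers":70},{"x":0,"y":0,"z":-110,"ax":0,"ay":0,"az":0,"fingers":70},{"x":0,"y":0,"z":-150,"ax":0,"ay":0,"az":0,"fingers":70},{"x":0,"y":60,"z":-150,"ax":0,"ay":0,"az":0,"fingers":70},{"x":0,"y":120,"z":-150,"ax":0,"ay":0,"az":0,"fingers":70},{"x":0,"y":150,"z":-150,"ax":0,"ay":0,"az":0,"fingers":70},{"x":0,"y":150,"z":-150,"ax":0,"ay":0,"az":0,"fingers":70},{"x":0,"y":150,"z":-150,"ax":0,"ay":0,"az":0,"fingers":70}]'
python3 -c "
from h import *
st();f=car()
for c in cents(f,(300,150,420,330),(0,150,60),(6,255,255)):
    p=unproj(f,c[0],105);d=p-[562,66.5];print(c,p,np.degrees(np.arctan2(d[1],d[0]))%360)
cv2.imwrite('pics/t9.png',cv2.resize(f['pixels'][150:310,190:400],None,fx=3,fy=3,interpolation=cv2.INTER_CUBIC))"
```

```text
time: 11.68
eef_pos: [400.8, -178.3, 225.1]
tcp_rot: [-0.0, 0.959, -0.283, 0.0]
force: [0.5, -0.4, -0.6]
finger_gap: 70.4
t 11.68 p [ 400.8 -178.3  225.1] F [ 0.5 -0.4 -0.6] gap 70.4 toolx deg -32.9 zax [ 0.     0.001 -1.   ]
orange 17 [567.7 102.9] 36.9 5.5
blue 109 [551.6  25. ] 42.7 -179.7
blue 110 [520.4  55.1] 43.1 -240.3
(array([358. , 267.2]), 185, [351, 260, 15, 16]) [483.67206776 -52.99956378] 236.75651078535566
```

View pics/t9.png

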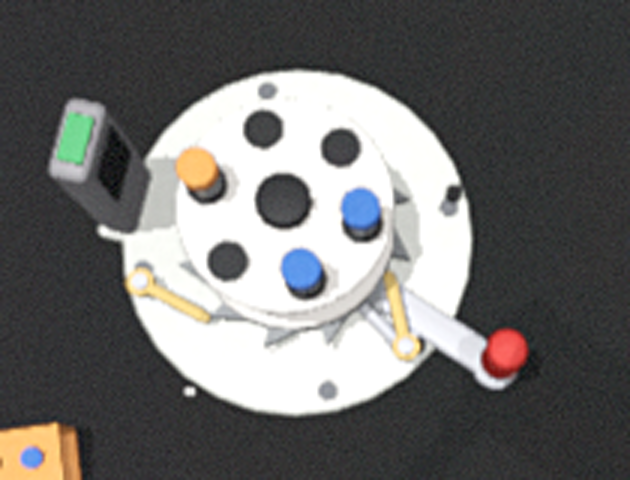

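The picture shows the orange cap at crop pixel (198,168), facing the reader post at (105,165). The red grip at (505,350) is back at its rest end, and the robot is clear of everything.

```bash
python3 -c "
from plant import r
print(r.job_done())"
```

```text
the job is handed in; nothing more can be done
None
```

The orange-capped tube now stands in front of the reader post and the lever is back at its rest end. I handed the job in at about 11.7 s of the 54 s allowed.

**What I did:** I gripped the red handle at 25 N and pulled the lever back to its rest stop. I then worked two full strokes of about 40° each, stop to stop. The carousel went from about −56° to −30°, then to 0°. After the second return I released the handle, rose straight up and moved clear.

**Last checks:**
- **Carousel:** the two blue caps put it within about 0.3° of 0.
- **Orange cap:** its own blob read about 5° off, but only 17 pixels of it were detected, so I trusted the blue caps. Both readings are inside the 10° limit.
- **Lever:** the camera put the handle at 236.8°, against 237.3° measured by the arm at the rest stop.
- **Contact:** the tool force was about zero after I moved clear. The highest force in the readings I took was about 29 N, when the lever met its rest stop. I saw no contact with the drum or tubes, but there is no direct measure of that.

One command was refused before anything moved, because every row must list all seven keys.

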